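# Close the sample cover and slide the carriage under the probe

## Robot

A 6-joint arm with a two-finger parallel gripper is mounted at the origin on the work surface. World frame = base frame: x ahead of the robot, y to its left, z up, the work surface at z = 0. Lengths are in m, angles in degrees, forces in N, time in s.
With the tool pointing down it reaches from about 0.375 to 0.9 m from the base axis. Payload 3.1 kg.
Tool frame: the origin (TCP) lies at the very end of the fingers, on their centre line; the grasp point (between the pads) lies 19 mm behind it (bot.tcp_to_grasp is the distance from the TCP to the grasp point, in m); z points along the fingers, y is the line along which they close (so a half turn about z gives the same grasp; the last joint's range is limited). The gripper opens to 87 mm and grips with 3 to 60 N. Pads are 19 mm wide; open, the fingers measure 117 mm over their backs; the gripper's body (75 mm by 190 mm) begins 51 mm behind the grasp point.
Start: joints at [-82.936, 30.224, 82.088, -0, 67.689, -10.227], TCP at [0.186, -0.597, 0.223] pointing down, gripper open.
Joint ranges: [-176.69, 176.69], [-43.24, 126.21], [12.49, 139.97], [-82, 262], [0, 151.66], [-163.58, 163.58]. Speed limits (degrees/s): [159.86, 159.86, 180, 180, 180, 180].

## Interface

Orientations are given as a 3x3 rotation matrix whose columns are the frame's x, y, z axes.
In Python, from rig import telemetry, capture, camera_info, job, bot gives the robot as it stands. The module is installed in compiled form; this text tells all that it offers.
- The arm moves only by the tool carry_out, never from a script. Its argument "deltas" is a list that holds one entry, the list of rows, each a list of 7 numbers: the shift along the tool's x, y, z scaled (see below), then the turn, a rotation vector about the tool's x, y, z scaled (see below), then the closure, from -1 (fully open) to 1 (shut). In form: [[[dx, dy, dz, ax, ay, az, claw], ...]]. A call has exactly 10 rows; each row is the pose to reach, as a shift and turn from the pose commanded when the call began, along the tool's axes at that moment, turning the shorter way round; what a row does not reach only later rows make up. The controller multiplies each number of a shift by 15 cm and each number of a turn by 360 degrees. A row lasts 1/12 s, in which the tool goes at most 41.7 mm and 7.16 degrees, less where a joint would pass 70% of its speed; a pose out of reach is approached as far as the arm can. A call with a number of a shift or a turn outside -1 to 1 is refused whole. A call with a gripper value outside its range is refused whole. The fingers move at their own pace and stop on an object; the grip force is fixed at half the most. Time passes only in rows, so rows that repeat a pose let the fingers close, or fill a call up. It gives the time, the measured TCP pose, the force, the opening and the grip force at its end, in the units of the state.
- telemetry.read_state(): the state, without advancing time (a new reading comes with each control period).
- capture(name): name is "side" or "top"; returns the picture (384x512x3 uint8, red, green, blue); there is no depth.
- camera_info(name): a dict with "mtx" (3x3 intrinsics, pixels), "cam_to_world" (4x4, takes a point from camera to world coordinates). Camera axes: x right, y down, z forward; pixel columns grow to the right and rows downward; lengths in m; the calibration is good to about 2 mm. A picture is of the moment at which its call begins. camera_info takes no time and is no camera call.
- job.hand_in(): hands the job in; it is judged then, once.
The state is a dict: "time_s": time; "joint_positions": joint angles; "qvel": joint speeds; "tau": joint torques, N m; "position": TCP position; "tcp_rot": TCP orientation; "force": force on the tool from outside, world axes, zero at the start; "moment": the same for the moment, N m; "opening": opening from 0.0 (shut) to 1.0 (fully open); "grasp_force": force on a finger pad.
Only numpy, scipy, OpenCV 4.12 (cv2) and the standard library are available. Lean on these libraries where they do the work, as an engineer would, in place of code of your own. Each camera call takes 0.05 s, during which the arm holds its last target. There are 200 camera calls.

## Task

At the station with the wide bell-shaped probe, get the sample ready for measuring: with the fingertips, gently push the upright cover over until it lies shut flat on the sample chuck, then push the carriage by its front plate until it is fully home under the probe. Only push, do not grip or lift anything; leave the other station, with the slim probe, and the loose things on the bench as they are.

Things in the scene. Friction and masses are not known exactly. Their poses are not given: they have to be found in the camera images.
- bell_station: Station with the wide bell-shaped probe (barrel 96 mm across, tapered neck), fixed to the bench. Base 340 x 110 mm; a 60 mm wide column stands at x = 190 mm, 375 mm tall; the probe hangs over x = 90 mm, lower end 135 mm above the bench; a small knob at x = 130, 285 mm up, reaches y = 57 mm. Origin at bench level under the rails, x from the open front to the column, y left, z up
- bell_carriage (a joint): How far (m) the bell station's aluminium carriage stands out to the front: 0 = fully home under the probe, at a hard stop; 0.14 = all out. Slides along the station's x with 4 N friction, stays where left. Plate 150 x 100 mm, top 47 mm above the bench, carrying a black 92 mm square chuck with a glass chip, centred at station x = 90 mm minus this value, y = 0
- bell_push (a point): Centre of the front face of that carriage's push plate (upright, 60 mm wide, 8 mm thick, 35 to 82 mm above the bench); 60 mm above the bench, 104 mm in front of the chuck's centre. Axes as the station's; x is the way home
- bell_cover (a joint): Angle (rad) of the hinged cover over that chuck: 0 = shut flat on the chuck, pi/2 = upright, 1.95 = leaning outward (to +y) at its stop. Friction keeps it where it is left (1 to 2 N at its free edge moves it), so push it right down
- bell_hinge (a point): Middle of the cover's hinge line, on the left (+y) side of the chuck, 48 mm from its centre, 66 mm above the bench; the line runs along the station's x. Axes as the station's. It rides on the carriage
- bell_cover_edge (a point): Middle of the cover's free edge on its outer (when shut: upper) face, 94 mm from the hinge line. Cover: grey plastic frame 90 mm wide along the hinge, 6 mm thick, with a clear window; a 30 mm wide tab stands 11 mm past the edge. Shut, its upper face is 72 mm above the bench. Thin: keep pushes on it below 40 N
- slim_station: Station with the slim straight probe (30 mm across), fixed to the bench. Base 340 x 110 mm; a 60 mm wide column stands at x = 190 mm, 375 mm tall; the probe hangs over x = 90 mm, lower end 135 mm above the bench; a small knob at x = 130, 285 mm up, reaches y = 57 mm. Origin at bench level under the rails, x from the open front to the column, y left, z up
- slim_carriage (a joint): How far (m) the slim station's aluminium carriage stands out to the front: 0 = fully home under the probe, at a hard stop; 0.14 = all out. Slides along the station's x with 4 N friction, stays where left. Plate 150 x 100 mm, top 47 mm above the bench, carrying a black 92 mm square chuck with a glass chip, centred at station x = 90 mm minus this value, y = 0
- slim_push (a point): Centre of the front face of that carriage's push plate (upright, 60 mm wide, 8 mm thick, 35 to 82 mm above the bench); 60 mm above the bench, 104 mm in front of the chuck's centre. Axes as the station's; x is the way home
- slim_cover (a joint): Angle (rad) of the hinged cover over that chuck: 0 = shut flat on the chuck, pi/2 = upright, 1.95 = leaning outward (to +y) at its stop. Friction keeps it where it is left (1 to 2 N at its free edge moves it), so push it right down
- slim_hinge (a point): Middle of the cover's hinge line, on the left (+y) side of the chuck, 48 mm from its centre, 66 mm above the bench; the line runs along the station's x. Axes as the station's. It rides on the carriage
- slim_cover_edge (a point): Middle of the cover's free edge on its outer (when shut: upper) face, 94 mm from the hinge line. Cover: grey plastic frame 90 mm wide along the hinge, 6 mm thick, with a clear window; a 30 mm wide tab stands 11 mm past the edge. Shut, its upper face is 72 mm above the bench. Thin: keep pushes on it below 40 N
- lens_cap: Bystander, loose, to be left alone: black lens cap, disc 48 mm across, 16 mm high. Origin at the centre of its underside
- gauge_block: Bystander, loose, to be left alone: steel block 35 x 30 x 20 mm. Origin at the centre of its underside
- vial: Bystander, loose, to be left alone: small amber vial, 26 mm across, 50 mm high. Origin at the centre of its underside
- driver: Bystander, loose, to be left alone: screwdriver lying down, 160 mm long. Origin at the centre of its underside
- optic_post: Bystander, loose, to be left alone: steel post, 75 mm high on a 32 mm foot. Origin at the centre of its underside
- sample_tray: Bystander, loose, to be left alone: grey open tray 100 x 120 x 22 mm with four compartments. Origin at the centre of its underside
- lens_tube: Bystander, loose, to be left alone: black tube 38 mm across, 75 mm high. Origin at the centre of its underside

How it is judged:
By the outcome, as a careful person would: the job done as asked, in the order asked, and still so for the second after the job is handed in, with the robot touching nothing.
It also fails if it takes over 58 s, if anything falls off the work surface, if the arm or the gripper's body presses on something with over 40 N, if the wrist force passes 120 N, or if a joint passes its speed limit or range.

## Working session

There is one attempt and no reset: what is moved stays moved. The work goes in short steps, Python scripts to look and compute and a tool call to move; the robot and the scene stay as the last step left them, time stands still between calls to the robot, and variables do not carry over. Pictures are saved under pics/ and viewed, at most 10 in all, crops included, and the job is handed in when it is done.

Besides the shell and the picture viewer there is one more tool, called after "Emit:" as name(argument=value, ...), one argument or row to a line, values as JSON. carry_out: Moves the arm, as the interface text tells. Its arguments: {"type":"object","properties":{"deltas":{"type":"array","items":{"type":"array","items":{"type":"array","items":{"type":"number"}}}}},"required":["deltas"]}

```bash
mkdir -p pics
python3 - <<'E'
from rig import telemetry, capture, camera_info, job, bot
import cv2,numpy as np
for n in("side","top"):
    im=capture(n); np.save(f"{n}0.npy",im); cv2.imwrite(f"pics/{n}0.png",cv2.resize(im[:,:,::-1],(800,600),interpolation=cv2.INTER_CUBIC))
    c=camera_info(n); print(n,np.round(c["mtx"],1).tolist(),np.round(c["cam_to_world"],4).tolist())
s=telemetry.read_state(); print(s)
E
```

```text
side [[494.4, 0.0, 250.3], [0.0, 494.4, 195.9], [0.0, 0.0, 1.0]] [[-0.9785, -0.0821, 0.1893, 0.3208], [-0.2052, 0.4833, -0.8511, 1.1441], [-0.0216, -0.8716, -0.4897, 0.7439], [0.0, 0.0, 0.0, 1.0]]
top [[364.2, 0.0, 253.4], [0.0, 364.2, 193.1], [0.0, 0.0, 1.0]] [[0.0082, -0.9956, 0.0931, 0.49], [-1.0, -0.0083, -0.0002, 0.0195], [0.0009, -0.0931, -0.9957, 1.0499], [0.0, 0.0, 0.0, 1.0]]
{'time_s': 0.1, 'joint_positions': array([-8.29349054e+01,  3.02738199e+01,  8.21494540e+01, -1.75628642e-03,
        6.76899325e+01, -1.02275573e+01]), 'qvel': array([ 0.0263467 , -0.13989037, -0.16122184, -0.01880001,  0.00225722,
       -0.03850185]), 'tau': array([-4.78220918e-04, -4.40984094e+01, -1.77151501e+01,  6.34175702e-02,
        5.33786276e-02, -4.06119375e-05]), 'position': array([ 0.18571638, -0.59607114,  0.22166529]), 'tcp_rot': array([[ 9.54795506e-01,  2.97263297e-01, -2.71163196e-04],
       [ 2.97263245e-01, -9.54793555e-01,  1.95733271e-03],
       [ 3.22938303e-04, -1.94945933e-03, -9.99998048e-01]]), 'force': array([-0.09125865,  0.43403464,  0.74972337]), 'moment': array([ 0.01847297, -0.02817005, -0.01235179]), 'grasp_force': 0.0, 'opening': 0.9993650481529948}
```

View pics/side0.png

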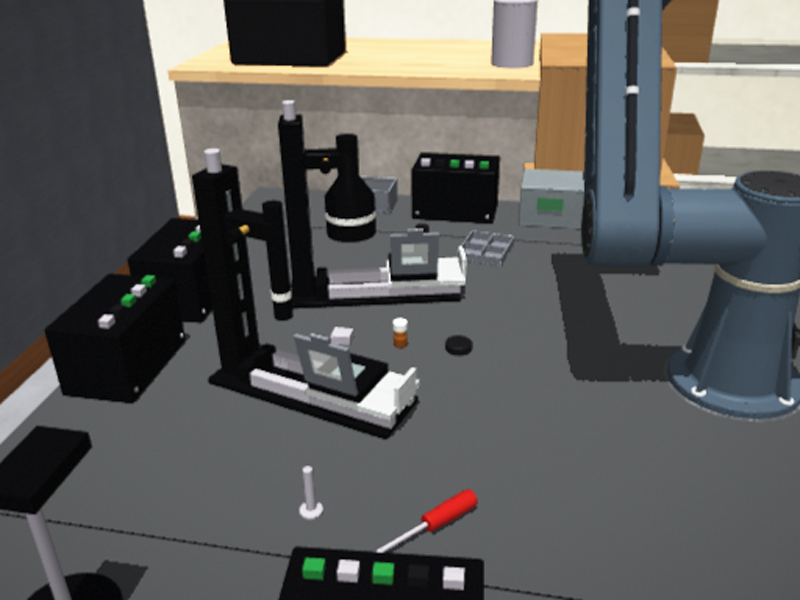

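View pics/top0.png

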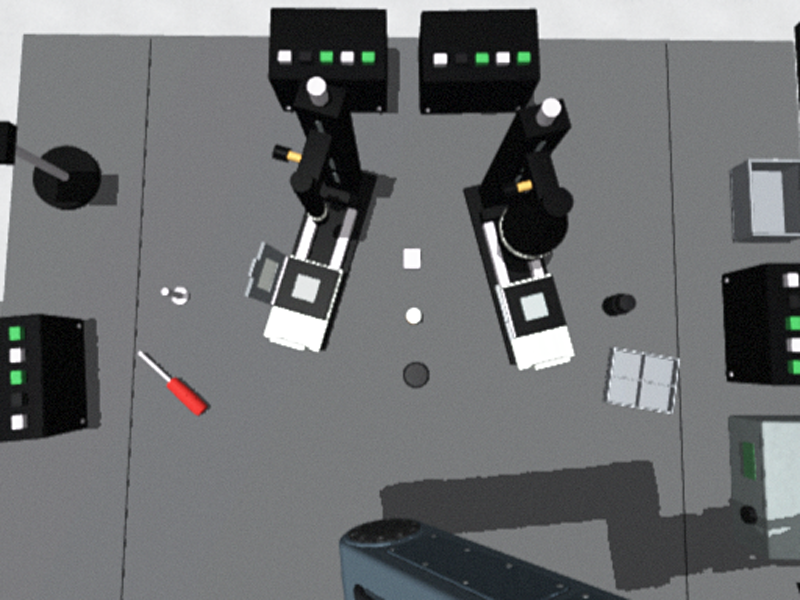

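The bell station is on the right in the top view: chuck at about (535,303), push plate at about (545,362), and the cover seen edge-on at about (505,305). In the side view it is the rear station. I'll zoom in.

Run:
```python
import cv2,numpy as np
def crop(n,x0,y0,x1,y1,k):
    im=np.load(f"{n}0.npy")[y0:y1,x0:x1,::-1]; return cv2.resize(im,None,fx=k,fy=k,interpolation=cv2.INTER_CUBIC)
cv2.imwrite("pics/tc.png",crop("top",290,110,390,245,4.4 and 4)) 
cv2.imwrite("pics/sc.png",crop("side",180,135,310,205,6))
```

```text
(no output)
```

View pics/tc.png

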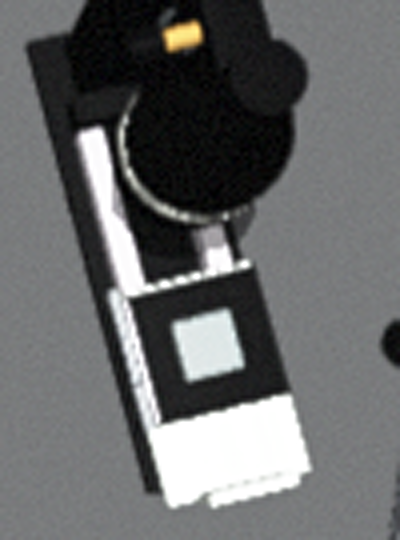

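View pics/sc.png

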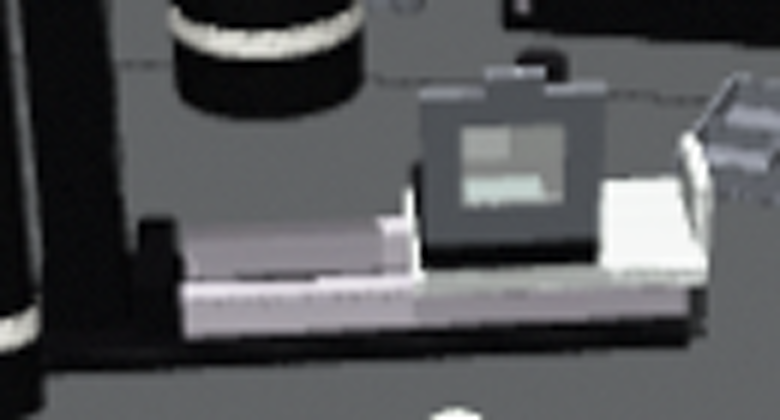

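Top crop (4x, offset 290,110): chuck corners at (133,298), (253,265), (290,393), (160,423). Side crop (6x, offset 180,135): cover face corners at (420,92), (606,85), (598,240), (418,247), tab corners at (486,70), (549,68). I'll fit the pose from both views.

```bash
cat > h.py <<'E'
import numpy as np
from rig import camera_info
def proj(n,P):
    c=camera_info(n); M=np.linalg.inv(c["cam_to_world"]); q=P@M[:3,:3].T+M[:3,3]; q=q@np.array(c["mtx"]).T
    return q[:,:2]/q[:,2:]
E
python3 - <<'E'
from h import *
from scipy.optimize import least_squares
T=np.array([[133,298],[253,265],[290,393],[160,423]])/4+[290,110]
S=np.array([[420,92],[606,85],[598,240],[418,247],[486,70],[549,68]])/6+[180,135]
tl=np.array([[46,46],[46,-46],[-46,-46],[-46,46]])/1000
def model(p,zc):
    x,y,a,th=p; R=np.array([[np.cos(a),-np.sin(a)],[np.sin(a),np.cos(a)]])
    A=np.c_[tl@R.T+[x,y],np.full(4,zc)]
    u=np.array([[45,94],[-45,94],[-45,0],[45,0],[15,105],[-15,105]])/1000
    yl=.048-np.cos(th)*u[:,1]+np.sin(th)*.006; z=.066+np.sin(th)*u[:,1]+np.cos(th)*.006
    B=np.c_[np.c_[u[:,0],yl]@R.T+[x,y],z]; return A,B
def res(p): 
    A,B=model(p[:4],p[4]); return np.r_[(proj("top",A)-T).ravel(),(proj("side",B)-S).ravel()]
r=least_squares(res,[.5,-.2,.27,1.6,.062]); p=r.x
print(p,np.degrees(p[2:4])); print(np.round(r.fun.reshape(-1,2),1).tolist())
a=p[2]; ux=np.array([np.cos(a),np.sin(a)]); uy=np.array([-ux[1],ux[0]])
print("chuck",p[:2],"hinge",p[:2]+.048*uy,"push",p[:2]-.104*ux)
# carriage value: probe centre x=90 - use probe lower rim & column: guess d, project
for d in(.10,.12,.14):
    o=p[:2]-ux*(.09-d); q=lambda x,y,z:np.r_[o+ux*x+uy*y,z][None]
    print(d,o,"col top ctr",(proj("top",q(.19,0,.375))-[290,110])*4, "probe side px",(proj("side",q(.09,0,.135))-[180,135])*6,(proj("top",q(.13,.057,.285))-[290,110])*4)
E
```

```text
[ 0.57773062 -0.22543381  0.24040938  1.79449828  0.04869587] [ 13.77444263 102.81717755]
[[-1.5, -0.8], [0.7, -0.2], [-0.1, 0.1], [0.0, 0.3], [0.2, -0.1], [0.1, 0.0], [0.6, -0.9], [1.0, -1.0], [-0.5, 0.1], [-0.6, 0.1]]
chuck [ 0.57773062 -0.22543381] hinge [ 0.56630181 -0.17881426] push [ 0.4767216  -0.25019623]
0.1 [ 0.58744302 -0.22305281] col top ctr [[ 268.63261784 -118.76655884]] probe side px [[309.38232484  73.44133861]] [[146.71612882  77.48334212]]
0.12 [ 0.60686784 -0.2182908 ] col top ctr [[ 257.98570282 -157.9239211 ]] probe side px [[270.09953832  74.75528169]] [[137.47799531  42.01969805]]
0.14 [ 0.62629265 -0.2135288 ] col top ctr [[ 247.39360202 -196.87968691]] probe side px [[230.79721088  76.06987839]] [[128.28239819   6.71934403]]
```

The cover hides the chuck's left edge in the top view, so I'll refit with only the right corners and the front-right plate features.

Run:
```python
from h import *
from rig import camera_info
from scipy.optimize import least_squares
T=np.array([[253,265],[290,393],[208,345]])/4+[290,110]
S=np.array([[420,92],[606,85],[598,240],[418,247],[486,70],[549,68]])/6+[180,135]
tl=np.array([[46,-46],[-46,-46],[0,0]])/1000
def fr(p): a=p[2]; return np.array([np.cos(a),np.sin(a)]),np.array([-np.sin(a),np.cos(a)])
def W(p,L): ux,uy=fr(p); return np.c_[L[:,:1]*ux+L[:,1:2]*uy+p[:2],L[:,2]]
def cov(th): 
    u=np.array([[45,94],[-45,94],[-45,0],[45,0],[15,105],[-15,105]])/1000
    return np.c_[u[:,0],.048-np.cos(th)*u[:,1]+np.sin(th)*.006,.066+np.sin(th)*u[:,1]+np.cos(th)*.006]
for zc in(.06,.065):
    f=lambda p:np.r_[(proj("top",W(p,np.c_[tl,np.full(3,zc)]))-T).ravel(),(proj("side",W(p,cov(p[3])))-S).ravel()]
    r=least_squares(f,[.5,-.2,.27,1.6]); p=r.x; ux,uy=fr(p)
    print(zc,p,np.degrees(p[2:4])); print(np.round(r.fun.reshape(-1,2),1).tolist())
    print("push",p[:2]-.104*ux,"hinge",p[:2]+.048*uy)
    print("push plate top corners in crop",((proj("top",W(p,np.array([[-.104,.03,.082],[-.104,-.03,.082]])))-[290,110])*4).round().tolist())
    print("cover top",((proj("top",W(p,cov(p[3])))-[290,110])*4).round().tolist())
    print("base left edge",((proj("top",W(p,np.array([[-.1,.055,.01],[.2,.055,.01]])))-[290,110])*4).round().tolist())
    for d in(.11,.12,.13,.14): print(d,"probe side",((proj("side",W(p,np.array([[d,0,.135]])))-[180,135])*6).round().tolist(), "probe rim top", ((proj("top",W(p,np.array([[d,0.048,.16],[d-.048,0,.16]])))-[290,110])*4).round().tolist())
```

```text
0.06 [ 0.57692154 -0.22141316  0.24075123  1.76756562] [ 13.79402966 101.2740503 ]
[[0.3, -0.5], [-0.3, 0.1], [-0.4, -0.4], [0.2, -0.1], [0.1, 0.0], [0.7, -0.3], [1.0, -0.5], [-0.5, 0.1], [-0.6, 0.1]]
push [ 0.47592099 -0.24621012] hinge [ 0.56547679 -0.17479753]
push plate top corners in crop [[210.0, 504.0], [298.0, 483.0]]
cover top [[113.0, 286.0], [149.0, 428.0], [148.0, 426.0], [115.0, 297.0], [125.0, 333.0], [137.0, 380.0]]
base left edge [[150.0, 504.0], [47.0, 100.0]]
0.11 probe side [[289.0, 77.0]] probe rim top [[126.0, 175.0], [220.0, 232.0]]
0.12 probe side [[270.0, 78.0]] probe rim top [[122.0, 160.0], [216.0, 217.0]]
0.13 probe side [[250.0, 79.0]] probe rim top [[118.0, 145.0], [212.0, 201.0]]
0.14 probe side [[230.0, 79.0]] probe rim top [[114.0, 129.0], [208.0, 186.0]]
0.065 [ 0.57654711 -0.22015744  0.23946134  1.75871217] [ 13.72012406 100.76678483]
[[0.4, -0.6], [-0.2, 0.2], [-0.4, -0.4], [0.2, -0.1], [0.2, 0.0], [0.7, -0.1], [1.0, -0.3], [-0.5, 0.1], [-0.6, 0.1]]
push [ 0.47551466 -0.24482409] hinge [ 0.5651625  -0.17352708]
push plate top corners in crop [[208.0, 504.0], [296.0, 483.0]]
cover top [[112.0, 286.0], [148.0, 429.0], [146.0, 426.0], [113.0, 297.0], [124.0, 333.0], [136.0, 381.0]]
base left edge [[148.0, 505.0], [46.0, 101.0]]
0.11 probe side [[289.0, 78.0]] probe rim top [[124.0, 176.0], [218.0, 233.0]]
0.12 probe side [[270.0, 79.0]] probe rim top [[120.0, 160.0], [214.0, 217.0]]
0.13 probe side [[250.0, 80.0]] probe rim top [[116.0, 145.0], [210.0, 202.0]]
0.14 probe side [[230.0, 80.0]] probe rim top [[112.0, 130.0], [206.0, 186.0]]
```

Emit:
carry_out(
  deltas=[
    [[0.1,-0.08,-0.05,0,0,0.001,1],[0.2,-0.16,-0.1,0,0,0.002,1],[0.3,-0.24,-0.15,0,0,0.003,1],[0.4,-0.32,-0.2,0,0,0.004,1],[0.5,-0.4,-0.25,0,0,0.005,1],[0.6,-0.48,-0.3,0,0,0.006,1],[0.7,-0.56,-0.35,0,0,0.007,1],[0.8,-0.64,-0.4,0,0,0.008,1],[0.9,-0.72,-0.45,0,0,0.009,1],[1,-0.8,-0.5,0,0,0.0097,1]],
  ],
)

```text
time_s: 0.93
position: [0.2937, -0.4364, 0.2975]
tcp_rot: [[0.971, 0.238, -0.0], [0.238, -0.971, 0.001], [-0.0, -0.001, -1.0]]
force: [0.2, 0.8, 0.2]
opening: 0.329
grasp_force: 0.0
```

Emit:
carry_out(
  deltas=[
    [[0.1,-0.08,0,0,0,0,1],[0.2,-0.16,0,0,0,0,1],[0.3,-0.24,0,0,0,0,1],[0.4,-0.32,0,0,0,0,1],[0.5,-0.4,0,0,0,0,1],[0.6,-0.48,0,0,0,0,1],[0.7,-0.56,0,0,0,0,1],[0.8,-0.64,0,0,0,0,1],[0.9,-0.72,0,0,0,0,1],[1,-0.8,0,0,0,0,1]],
  ],
)

```text
time_s: 1.77
position: [0.4106, -0.2842, 0.2972]
tcp_rot: [[0.971, 0.239, -0.001], [0.239, -0.971, 0.001], [-0.001, -0.001, -1.0]]
force: [0.1, 0.6, -1.1]
opening: 0.007
grasp_force: 0.0
```

```bash
cat > loc.py <<'E'
from h import *
from rig import telemetry
A=np.radians(13.76); C=np.array([.5768,-.2208]); ux=np.array([np.cos(A),np.sin(A)]); uy=np.array([-ux[1],ux[0]])
s=telemetry.read_state(); d=s["position"][:2]-C; R=s["tcp_rot"]
print("t",round(s["time_s"],2),"local mm",round(d@ux*1e3,1),round(d@uy*1e3,1),round(s["position"][2]*1e3,1),"F",s["force"].round(1),"yaw",np.degrees(np.arctan2(R[1,0],R[0,0])).round(2),"z",R[:,2].round(4),"open",round(s["opening"],3))
E
python3 loc.py
```

```text
t 1.77 local mm -176.5 -22.0 297.2 F [ 0.1  0.6 -1.1] yaw 13.8 z [-7.e-04  8.e-04 -1.e+00] open 0.007
```

Emit:
carry_out(
  deltas=[
    [[0.05,-0.1,0,0,0,0,1],[0.15,-0.25,0,0,0,0,1],[0.25,-0.4,0,0,0,0,1],[0.35,-0.55,0,0,0,0,1],[0.45,-0.7,0,0,0,0,1],[0.6,-0.8,0,0,0,0,1],[0.7,-0.9,0,0,0,0,1],[0.8,-0.94,0,0,0,0,1],[0.9,-0.94,0,0,0,0,1],[1,-0.94,0,0,0,0,1]],
  ],
)

```text
time_s: 2.6
position: [0.5226, -0.1114, 0.2972]
tcp_rot: [[0.971, 0.24, -0.001], [0.24, -0.971, 0.0], [-0.001, -0.001, -1.0]]
force: [0.2, 0.2, -0.3]
opening: 0.007
grasp_force: 0.0
```

Emit:
carry_out(
  deltas=[
    [[0.02,0,0.1,0,0,0,1],[0.04,0,0.2,0,0,0,1],[0.06,0,0.35,0,0,0,1],[0.08,0,0.5,0,0,0,1],[0.1,0,0.65,0,0,0,1],[0.1,0,0.8,0,0,0,1],[0.1,0,0.9,0,0,0,1],[0.1,0,1,0,0,0,1],[0.1,0,1,0,0,0,1],[0.1,0,1,0,0,0,1]],
  ],
)

```text
time_s: 3.43
position: [0.5363, -0.1087, 0.1467]
tcp_rot: [[0.971, 0.239, -0.002], [0.239, -0.971, 0.001], [-0.002, -0.002, -1.0]]
force: [1.0, 0.2, 0.3]
opening: 0.001
grasp_force: 0.0
```

```bash
python3 loc.py
python3 - <<'E'
from rig import capture
import cv2
cv2.imwrite("pics/s1.png",cv2.resize(capture("side")[80:220,150:340,::-1],None,fx=4,fy=4,interpolation=cv2.INTER_CUBIC))
E
```

```text
t 3.43 local mm -12.7 118.5 146.7 F [1.  0.2 0.3] yaw 13.8 z [-0.0025  0.0011 -1.    ] open 0.001
```

View pics/s1.png

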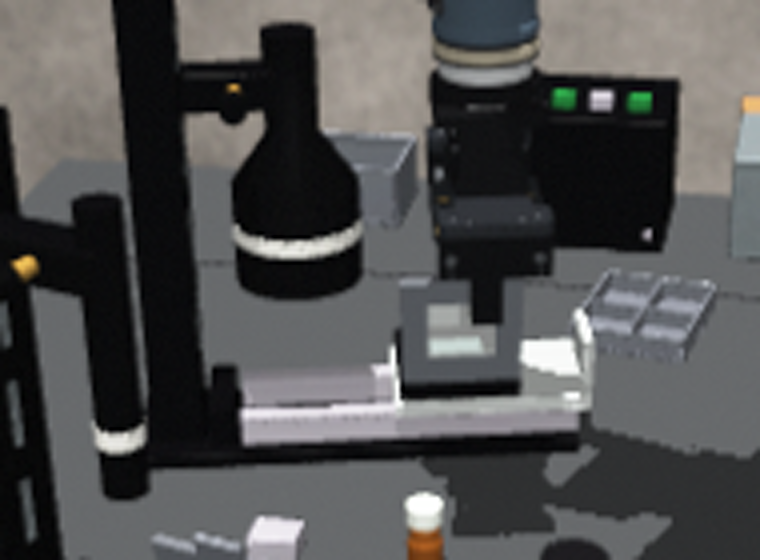

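The closed fingers hang just outside the cover, tip at about (488,320), clear of the probe. Now I'll push along the arc.

Emit:
carry_out(
  deltas=[
    [[0,0.05,0.04,0,0,0,1],[0,0.1,0.05,0,0,0,1],[0,0.15,0.05,0,0,0,1],[0,0.2,0.05,0,0,0,1],[0,0.25,0.05,0,0,0,1],[0,0.3,0.05,0,0,0,1],[0,0.34,0.05,0,0,0,1],[0,0.38,0.05,0,0,0,1],[0,0.42,0.05,0,0,0,1],[0,0.46,0.05,0,0,0,1]],
  ],
)

```text
time_s: 4.32
position: [0.5536, -0.1762, 0.1399]
tcp_rot: [[0.971, 0.238, -0.0], [0.238, -0.971, 0.001], [0.0, -0.001, -1.0]]
force: [0.5, 2.2, -1.4]
opening: 0.004
grasp_force: 0.8
```

```bash
python3 loc.py
python3 - <<'E'
from rig import capture
import cv2
cv2.imwrite("pics/s2.png",cv2.resize(capture("side")[80:220,150:340,::-1],None,fx=4,fy=4,interpolation=cv2.INTER_CUBIC))
E
```

```text
t 4.32 local mm -12.0 48.8 139.9 F [ 0.5  2.2 -1.4] yaw 13.79 z [-0.e+00  6.e-04 -1.e+00] open 0.004
```

View pics/s2.png

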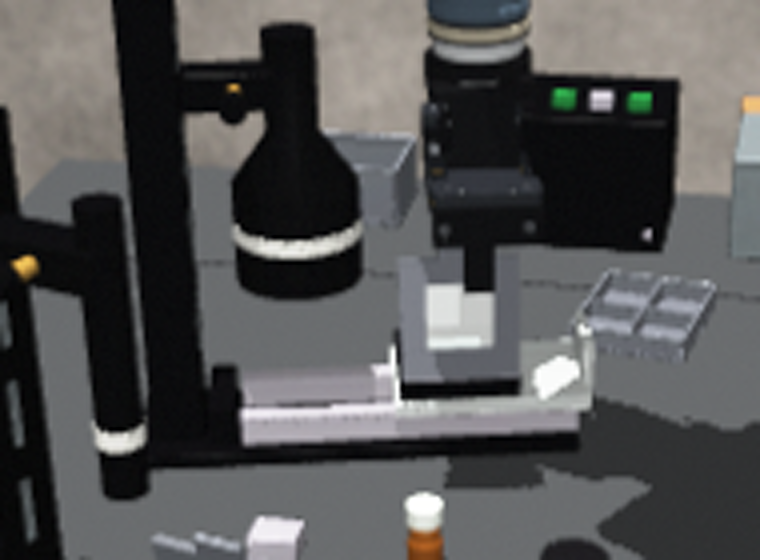

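The cover is tipping over with the finger (tip at about (480,288)) and the force is low. I'll continue along the arc.

Emit:
carry_out(
  deltas=[
    [[0,0.06,0.01,0,0,0,1],[0,0.12,0.04,0,0,0,1],[0,0.18,0.07,0,0,0,1],[0,0.233,0.113,0,0,0,1],[0,0.28,0.16,0,0,0,1],[0,0.32,0.207,0,0,0,1],[0,0.345,0.245,0,0,0,1],[0,0.365,0.285,0,0,0,1],[0,0.38,0.327,0,0,0,1],[0,0.385,0.34,0,0,0,1]],
  ],
)

```text
time_s: 5.2
position: [0.5676, -0.2327, 0.088]
tcp_rot: [[0.971, 0.238, 0.001], [0.238, -0.971, -0.0], [0.0, 0.001, -1.0]]
force: [2.8, -0.7, 1.7]
opening: 0.007
grasp_force: 1.5
```

Emit:
carry_out(
  deltas=[
    [[0,0.003,0.015,0,0,0,1],[0,0.005,0.03,0,0,0,1],[0,0.008,0.045,0,0,0,1],[0,0.01,0.06,0,0,0,1],[0,0.012,0.07,0,0,0,1],[0,0.014,0.08,0,0,0,1],[0,0.015,0.09,0,0,0,1],[0,0.015,0.1,0,0,0,1],[0,0.015,0.107,0,0,0,1],[0,0.015,0.112,0,0,0,1]],
  ],
)

```text
time_s: 6.03
position: [0.5668, -0.2336, 0.0719]
tcp_rot: [[0.971, 0.239, -0.002], [0.239, -0.971, 0.001], [-0.002, -0.002, -1.0]]
force: [1.8, -0.6, 4.1]
opening: 0.003
grasp_force: 2.4
```

```bash
python3 loc.py
```

```text
t 6.03 local mm -12.8 -10.1 71.9 F [ 1.8 -0.6  4.1] yaw 13.8 z [-0.0023  0.0014 -1.    ] open 0.003
```

Emit:
carry_out(
  deltas=[
    [[0,0,0.003,0,0,0,1],[0,0,0.005,0,0,0,1],[0,0,0.007,0,0,0,1],[0,0,0.009,0,0,0,1],[0,0,0.01,0,0,0,1],[0,0,0.01,0,0,0,1],[0,0,0.01,0,0,0,1],[0,0,0.01,0,0,0,1],[0,0,0.01,0,0,0,1],[0,0,0.01,0,0,0,1]],
  ],
)

```text
time_s: 6.87
position: [0.567, -0.2337, 0.0715]
tcp_rot: [[0.971, 0.239, -0.001], [0.239, -0.971, 0.001], [-0.001, -0.001, -1.0]]
force: [-0.6, -0.0, 7.6]
opening: 0.011
grasp_force: 3.8
```

Emit:
carry_out(
  deltas=[
    [[0,0,-0.05,0,0,0,1],[0,0,-0.15,0,0,0,1],[0,0,-0.3,0,0,0,1],[-0.1,-0.02,-0.4,0,0,0,1],[-0.25,-0.04,-0.4,0,0,0,1],[-0.4,-0.06,-0.4,0,0,0,1],[-0.55,-0.067,-0.4,0,0,0,1],[-0.7,-0.067,-0.4,0,0,0,1],[-0.85,-0.067,-0.4,0,0,0,1],[-0.95,-0.067,-0.4,0,0,0,1]],
  ],
)

```text
time_s: 7.7
position: [0.4237, -0.257, 0.1304]
tcp_rot: [[0.971, 0.238, -0.004], [0.238, -0.971, 0.003], [-0.003, -0.004, -1.0]]
force: [0.3, -0.1, 1.0]
opening: 0.005
grasp_force: 0.0
```

```bash
python3 loc.py
python3 - <<'E'
from rig import capture
import cv2,numpy as np
a=cv2.resize(capture("side")[110:220,170:350,::-1],(760,464),interpolation=cv2.INTER_CUBIC)
cv2.imwrite("pics/s3.png",a)
E
```

```text
t 7.7 local mm -157.3 1.2 130.4 F [ 0.3 -0.1  1. ] yaw 13.78 z [-0.0041  0.0034 -1.    ] open 0.005
```

View pics/s3.png

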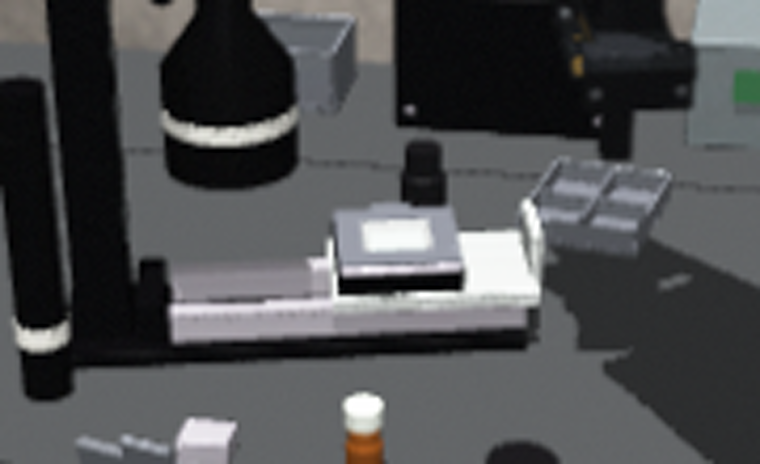

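The cover lies flat on the chuck at about (397,240). Now I'll lower the fingers in front of the push plate.

Emit:
carry_out(
  deltas=[
    [[0,0,0.08,0,0,0,1],[0,0,0.16,0,0,0,1],[0,0,0.24,0,0,0,1],[0,0,0.32,0,0,0,1],[0,0,0.4,0,0,0,1],[0,0,0.46,0,0,0,1],[0.05,0,0.52,0,0,0,1],[0.1,0,0.52,0,0,0,1],[0.14,0,0.52,0,0,0,1],[0.16,0,0.52,0,0,0,1]],
  ],
)

```text
time_s: 8.58
position: [0.452, -0.2528, 0.0531]
tcp_rot: [[0.971, 0.239, 0.001], [0.239, -0.971, -0.001], [0.001, 0.001, -1.0]]
force: [0.7, 0.4, 0.3]
opening: 0.003
grasp_force: 0.0
```

Emit:
carry_out(
  deltas=[
    [[0.04,0.007,0,0,0,0,1],[0.08,0.007,0,0,0,0,1],[0.11,0.007,0,0,0,0,1],[0.14,0.007,0,0,0,0,1],[0.18,0.007,0,0,0,0,1],[0.23,0.007,0,0,0,0,1],[0.28,0.007,0,0,0,0,1],[0.34,0.007,0,0,0,0,1],[0.4,0.007,0,0,0,0,1],[0.46,0.007,0,0,0,0,1]],
  ],
)

```text
time_s: 9.42
position: [0.5174, -0.2366, 0.0528]
tcp_rot: [[0.971, 0.239, -0.002], [0.239, -0.971, 0.001], [-0.002, -0.002, -1.0]]
force: [-4.5, -0.7, 3.8]
opening: 0.006
grasp_force: 2.3
```

```bash
python3 loc.py
```

```text
t 9.42 local mm -61.4 -1.2 52.8 F [-4.5 -0.7  3.8] yaw 13.81 z [-0.0018  0.0011 -1.    ] open 0.006
```

Emit:
carry_out(
  deltas=[
    [[0.05,0,0,0,0,0,1],[0.1,0,0,0,0,0,1],[0.14,0,0,0,0,0,1],[0.18,0,0,0,0,0,1],[0.22,0,0,0,0,0,1],[0.26,0,0,0,0,0,1],[0.29,0,0,0,0,0,1],[0.32,0,0,0,0,0,1],[0.34,0,0,0,0,0,1],[0.35,0,0,0,0,0,1]],
  ],
)

```text
time_s: 10.25
position: [0.5685, -0.2241, 0.0523]
tcp_rot: [[0.971, 0.239, -0.001], [0.239, -0.971, 0.001], [-0.001, -0.001, -1.0]]
force: [-4.4, 1.2, 0.0]
opening: 0.006
grasp_force: 2.0
```

Emit:
carry_out(
  deltas=[
    [[0.01,0,0,0,0,0,1],[0.02,0,0,0,0,0,1],[0.03,0,0,0,0,0,1],[0.04,0,0,0,0,0,1],[0.05,0,0,0,0,0,1],[0.06,0,0,0,0,0,1],[0.065,0,0,0,0,0,1],[0.07,0,0,0,0,0,1],[0.07,0,0,0,0,0,1],[0.07,0,0,0,0,0,1]],
  ],
)

```text
time_s: 11.08
position: [0.5786, -0.2223, 0.0525]
tcp_rot: [[0.971, 0.238, -0.0], [0.238, -0.971, 0.0], [-0.0, -0.0, -1.0]]
force: [-4.5, 2.0, -1.3]
opening: 0.009
grasp_force: 1.9
```

```bash
python3 loc.py
```

```text
t 11.08 local mm 1.4 -1.9 52.5 F [-4.5  2.  -1.3] yaw 13.8 z [-3.e-04  1.e-04 -1.e+00] open 0.009
```

Not at the stop yet. I'll keep going in about 1 mm steps, a few mm per call.

Emit:
carry_out(
  deltas=[
    [[0.005,0,0,0,0,0,1],[0.01,0,0,0,0,0,1],[0.015,0,0,0,0,0,1],[0.02,0,0,0,0,0,1],[0.025,0,0,0,0,0,1],[0.03,0,0,0,0,0,1],[0.03,0,0,0,0,0,1],[0.03,0,0,0,0,0,1],[0.03,0,0,0,0,0,1],[0.03,0,0,0,0,0,1]],
  ],
)

```text
time_s: 11.92
position: [0.5833, -0.2214, 0.0528]
tcp_rot: [[0.971, 0.238, 0.0], [0.238, -0.971, -0.0], [0.0, 0.0, -1.0]]
force: [-4.8, 0.3, -2.3]
opening: 0.004
grasp_force: 1.9
```

Emit:
carry_out(
  deltas=[
    [[0.004,0,0,0,0,0,1],[0.008,0,0,0,0,0,1],[0.012,0,0,0,0,0,1],[0.016,0,0,0,0,0,1],[0.02,0,0,0,0,0,1],[0.024,0,0,0,0,0,1],[0.028,0,0,0,0,0,1],[0.028,0,0,0,0,0,1],[0.028,0,0,0,0,0,1],[0.028,0,0,0,0,0,1]],
  ],
)

```text
time_s: 12.75
position: [0.5833, -0.2213, 0.0528]
tcp_rot: [[0.971, 0.24, -0.008], [0.24, -0.971, -0.001], [-0.008, -0.001, -1.0]]
force: [-13.0, -4.9, 2.3]
opening: 0.006
grasp_force: 6.9
```

It's at the hard stop: no travel, and the force rose to 13 N, at the predicted position. I'll back off and check.

Emit:
carry_out(
  deltas=[
    [[-0.03,0,0,0,0,0,1],[-0.08,0,0,0,0,0,1],[-0.16,0,0,0,0,0,1],[-0.26,0,0,0,0,0,1],[-0.36,0,0,0,0,0,1],[-0.46,0,0,0,0,0,1],[-0.56,0,-0.1,0,0,0,1],[-0.66,0,-0.2,0,0,0,1],[-0.76,0,-0.3,0,0,0,1],[-0.8,0,-0.35,0,0,0,1]],
  ],
)

```text
time_s: 13.58
position: [0.4716, -0.2507, 0.1076]
tcp_rot: [[0.971, 0.237, 0.005], [0.237, -0.971, -0.004], [0.004, 0.005, -1.0]]
force: [-0.1, 0.3, -0.0]
opening: 0.007
grasp_force: 0.0
```

```bash
python3 loc.py
python3 - <<'E'
from rig import capture
import cv2,numpy as np
a=cv2.resize(capture("side")[80:230,100:350,::-1],(800,480),interpolation=cv2.INTER_CUBIC)
cv2.imwrite("pics/s4.png",a)
cv2.imwrite("pics/t4.png",cv2.resize(capture("top")[:,:,::-1],(800,600),interpolation=cv2.INTER_CUBIC))
E
```

```text
t 13.58 local mm -109.3 -4.0 107.6 F [-0.1  0.3 -0. ] yaw 13.72 z [ 0.0054 -0.004  -1.    ] open 0.007
```

View pics/s4.png

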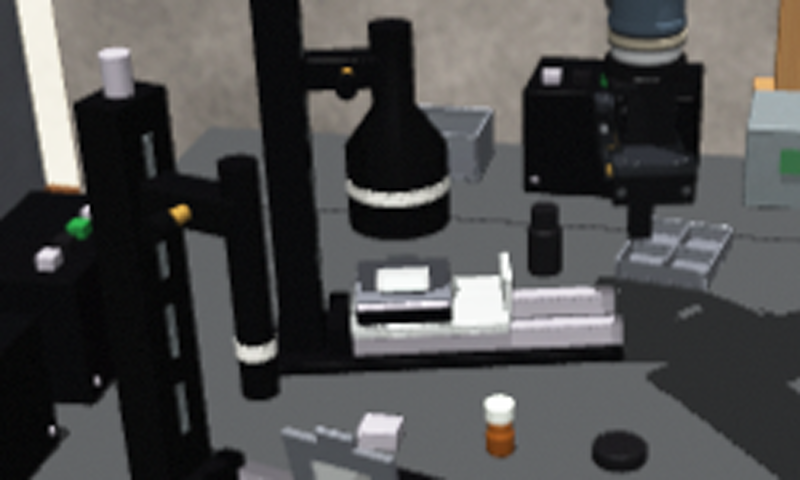

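View pics/t4.png

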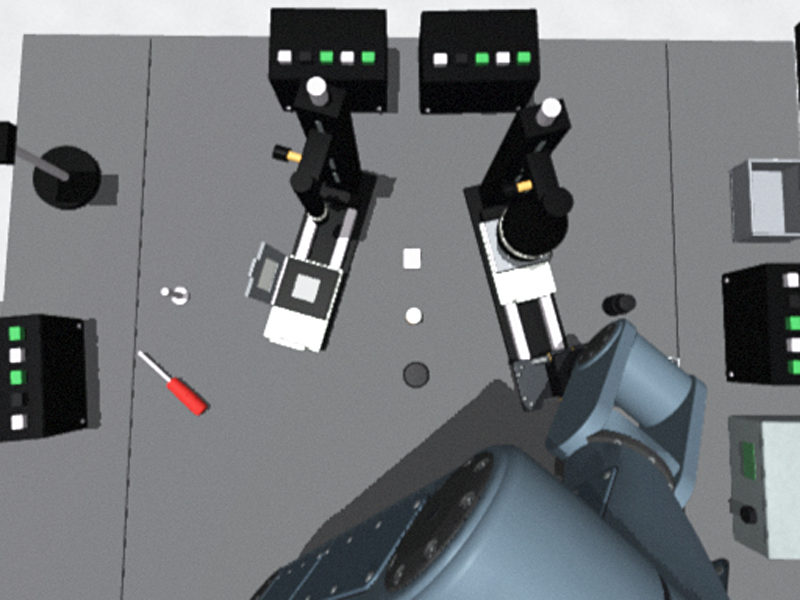

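The cover is flat (405,285 in the side crop) and the carriage is fully under the bell. The other station and the loose things haven't moved, and the robot is clear of everything.

```bash
python3 -c "
from rig import job; print(job.hand_in())"
```

```text
the job is handed in; nothing more can be done
None
```

The bell station's cover is shut flat on the chuck and its carriage is pushed home against the hard stop. The job was handed in with the robot clear, and the final pictures show the slim station and the loose things where they were.

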